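# Slide a power module along the rail into the corner pocket

### The job

Without picking it up, push the black copper-topped module flat across the aluminium plate until it lies flush against the long blue rail, before it reaches the yellow line. Then, keeping it against the rail, slide it along past the line and fully home into the corner pocket against the end stop, and take the hand away. Leave the loupe, the tape roll and the memory stick where they are.

Things in the scene. Friction and masses are not known exactly. Their poses are not given: they have to be found in the camera images.
- module: Loose square power module, black plastic body 44 x 44 x 16 mm with a 34 x 34 x 2 mm copper plate on top (18 mm high in all), about 0.12 kg; origin at the centre of its underside, z up, x and y along its sides. It lies flat on the jig's plate, up to 0.35 rad askew to it.
- jig: Fixed setting jig: aluminium plate 170 (x) x 300 (y) x 10 mm on four 7 mm rubber feet; origin on the desk under the plate's centre, plate's upper face at z = 17 mm. A blue rail 16 mm wide runs along its whole far (+x) side, 12 mm above the plate, working face at x = +60 mm. The module starts on the +y side of the yellow line, 40 to 85 mm clear of the rail.
- line (a point): Middle of the painted yellow line across the plate, at y = -20 mm in the jig's frame, on the plate's upper face; the line runs along the jig's x.
- stop (a point): Point on the end stop's face at the plate, at (38, -136, 17) mm in the jig's frame. The blue stop stands 12 mm above the plate and reaches from the rail to x = 1 mm. A low cheek (6 mm above the plate, face at x = +11 mm, y = -136 to -108 mm) with a slanting lead-in (to y = -91 mm, opening to x = -3 mm) makes the pocket 49 mm wide, open towards +y.
- seat (a point): Point on the plate's upper face, fixed to the jig at (38, -114, 17) mm in its frame, with the jig's axes: where the module's origin lies when the module is fully home, touching rail and end stop.
- loupe_by: Loose stand magnifier, clear with a black ring, 47 mm in diameter and 44 mm high, on the desk beyond the end stop; origin at the centre of its underside.
- tape: Loose amber roll of tape lying flat, 62 mm in diameter, 12 mm high, on the desk past the plate's +y end; origin at the centre of its underside.
- memory_stick: Loose red memory stick, 18 x 52 x 8 mm, long along its y, lying on the plate near its -x edge, on the pocket side of the yellow line; origin at the centre of its underside.
Mind the look-alikes: they are no part of the job. What is shaped like the module but green or red is not meant.

How it is judged:
By the outcome, as a careful person would: the job done as asked, in the order asked, and still so for the second after the job is handed in, with the robot touching nothing.
It also fails if it takes over 51 s, if anything falls off the work surface, if the arm or the gripper's body presses on something with over 40 N, if the wrist force passes 120 N, or if a joint passes its speed limit or range.

### The arm

A 6-joint arm with a two-finger parallel gripper is mounted at the origin on a cart in front of the work surface, level with it; the furniture and walls round the work are solid. World frame = base frame: x ahead of the robot, y to its left, z up, the work surface at z = 0. Lengths are in m, angles in rad, forces in N, time in s.
With the tool pointing down it reaches from about 0.35 to 0.8 m from the base axis. Payload 7.3 kg.
Tool frame: the origin (TCP) lies midway between the tips of the shut fingers; the grasp point (between the pads) lies grip_depth behind it (grip_depth is the distance from the TCP to the grasp point, in m); x points along the fingers, z is the direction in which the jaws open and shut, and the axes are right-handed (so a half turn about x gives the same grasp; the last joint's range is limited). The gripper opens to 85 mm and grips with 20 to 120 N. Pads are 22 mm wide; open, the fingers measure 114 mm over their backs; the gripper's body (76 mm by 85 mm) begins 54 mm behind the grasp point. The pads swing forward as they close: fully open they stand 13 mm farther back than shut.
Start: joints at [-1.399, 0.342, 1.524, -0, 1.275, -0.146], TCP at [0.164, -0.499, 0.231] pointing down, gripper open.
Joint ranges: [-2.53, 2.53], [-0.77, 2.02], [0.04, 2.7], [-1, 4.14], [0.28, 2.66], [-3.11, 3.11]. Speed limits (rad/s): [2.57, 2.57, 3.14, 3.14, 3.14, 3.14].

### API

Orientations are given as a unit quaternion [w, x, y, z].
In Python, from station import observe, camera, hand_in, search_frame, grip_depth gives the robot as it stands.
- The arm moves only by the tool move_arm, never from a script. Its argument "rows" is a list of rows, each a list of 7 numbers: the turn, a rotation vector about the tool's x, y, z normalised to -1 to 1, where 1 is pi/2 rad, then the shift along the tool's x, y, z normalised to -1 to 1, where 1 is 75 cm, then the opening, from -1 (shut) to 1 (fully open), so that 0 is half open. In form: [[wx, wy, wz, tx, ty, tz, jaw], ...]. A call has 1 to 20 rows; each row is the pose to reach, as a shift and turn from the pose measured when the call began, along the tool's axes at that moment; what a row does not reach only later rows make up. A row lasts 1/12 s, in which the tool goes at most 41.7 mm and 7.16 degrees, less where a joint would pass 70% of its speed; a pose out of reach is approached as far as the arm can. A call with a number of a shift or a turn outside -1 to 1 is refused whole. A call with a gripper value outside its range is refused whole. The fingers move at their own pace and stop on an object; "grip_force" is the grip in N (left out, the last holds). Time passes only in rows, so rows that repeat a pose let the fingers close. It gives the time, the measured TCP pose, the force and the opening at its end, in the units of the state.
- observe(): the state, without advancing time (a new reading comes with each control period).
- camera(name): name is "side" or "top" or "wrist"; returns a dict with "image" (400x640x3 uint8, red, green, blue), "depth" (400x640 float32, m along the optical axis (not along the pixel's ray), 0 where there is no reading), "K" (3x3 intrinsics, pixels), "origin" and "attitude" of the camera in the world. Camera axes: x right, y down, z forward; pixel columns grow to the right and rows downward; lengths in m; the calibration is good to about 2 mm. A picture is of the moment at which its call begins.
- hand_in(): hands the job in, once; it reports no verdict.
Trained networks look in the newest picture that a camera, given by its name, has taken for a name from the list of things; names that differ only in an ending like _2 or _b are one class to them, and where a whole thing is asked for, a point or a joint stands for the part that bears it (a point fixed in the world has none). Each returns a list of dicts, best first, with "score" (0 to 1); they miss things now and then, are a little off and sometimes report something else, mostly with a low value. They report only what shows in the picture. A call takes as long as a camera call. They do not tell look-alikes from the thing itself.
- search_frame(camera, target): "position" ([row, column] in pixels, amid what is visible of it).
The state is a dict: "t": time; "qpos": joint angles; "joint_velocities": joint speeds; "joint_efforts": joint torques, N m; "eef_pos": TCP position; "orientation": TCP orientation; "contact_force": force on the tool from outside, world axes, zero at the start; "ft_torque": the same for the moment, N m; "gripper_width": opening from 0.0 (shut) to 1.0 (fully open).
Only numpy, scipy, OpenCV 4.12 (cv2) and the standard library are available. Lean on these libraries where they do the work, as an engineer would, in place of code of your own. Each camera call takes 0.05 s, during which the arm holds its last target.

## Working session

There is one attempt and no reset: what is moved stays moved. The work goes in short steps, Python scripts to look and compute and a tool call to move; the robot and the scene stay as the last step left them, time stands still between calls to the robot, and variables do not carry over. Pictures are saved under pics/ and viewed, and the job is handed in when it is done.

Besides the shell and the picture viewer there is one more tool, called after "Emit:" by a JSON object that holds its "method" and its "body", one argument or row to a line. move_arm: Moves the arm, as the interface text tells. Scaled input: -1 to 1 covers 75 cm each way for a shift and pi/2 rad each way for a turn. Its arguments: {"type":"object","properties":{"rows":{"type":"array","items":{"type":"array","items":{"type":"number","minimum":-1,"maximum":1}}},"grip_force":{"type":"number"}},"required":["rows"]}

```bash
ls; mkdir -p pics; python3 - <<'E'
from station import *
import cv2,numpy as np
s=observe();print(s);print(grip_depth)
for n in ["top","side"]:
    c=camera(n);np.savez(f"pics/{n}0.npz",**c);cv2.imwrite(f"pics/{n}0.png",c["image"][:,:,::-1]);print(n,c["K"],c["origin"],c["attitude"])
    for k in ["module","jig","line","stop","seat","loupe_by","tape","memory_stick"]:
        print(k,[(r["score"],r["position"]) for r in search_frame(n,k)][:4])
E
```

```text
pics
{'t': 0.0, 'qpos': array([-1.39903503e+00,  3.42751069e-01,  1.52504814e+00,  2.66556046e-05,
        1.27538648e+00, -1.45975693e-01]), 'joint_velocities': array([ 0.0003811 , -0.00180511, -0.0008012 , -0.0003428 , -0.00215938,
       -0.00141468]), 'joint_efforts': array([ 3.69390080e-03, -4.33669066e+01, -2.46009243e+01,  9.94901893e-05,
        7.84640695e-03, -1.12193212e-05]), 'eef_pos': array([ 0.16398939, -0.49829942,  0.23060038]), 'orientation': array([ 0.57240512,  0.41500458,  0.57319926, -0.41420548]), 'contact_force': array([ 0.44717294, -0.75402375,  0.52263752]), 'ft_torque': array([-0.00276804, -0.02373893, -0.00555269]), 'gripper_width': 1.0002926904774434}
0.0187
top [[491.24328917   0.         323.62003113]
 [  0.         491.24328917 201.55674141]
 [  0.           0.           1.        ]] [0.34092585 0.04284972 1.1853583 ] [-0.05047703  0.70848068 -0.70199226  0.0520966 ]
module [(0.74, [273.0, 277.4]), (0.66, [264.7, 238.0]), (0.65, [211.8, 272.5])]
jig [(0.68, [187.9, 318.2]), (0.41, [179.8, 398.3])]
line [(0.87, [188.4, 318.3])]
stop [(0.59, [184.8, 314.9])]
seat [(0.75, [188.8, 319.1])]
loupe_by [(0.88, [181.9, 401.4]), (0.62, [210.5, 269.9])]
tape [(0.91, [217.0, 221.0])]
memory_stick [(0.44, [212.7, 344.0])]
side [[450.0187801    0.         318.68761113]
 [  0.         450.0187801  201.7084672 ]
 [  0.           0.           1.        ]] [ 0.54991569 -1.01182071  0.58523152] [-0.527396    0.84935794  0.01909378 -0.00894262]
module [(0.74, [201.2, 261.3]), (0.63, [193.2, 309.4]), (0.55, [189.0, 272.4])]
jig [(0.98, [213.3, 331.9])]
line [(0.59, [213.5, 333.1])]
stop [(0.89, [213.7, 330.1])]
seat [(0.86, [211.9, 332.7])]
loupe_by []
tape [(0.44, [185.4, 315.2])]
memory_stick [(0.47, [227.4, 307.9])]
```

```bash
python3 - <<'E'
import cv2
a=cv2.imread("pics/top0.png");cv2.imwrite("pics/topc.png",cv2.resize(a[120:310,180:440],None,fx=3,fy=3,interpolation=2))
a=cv2.imread("pics/side0.png");cv2.imwrite("pics/sidec.png",a)
E
```

```text
(no output)
```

View pics/topc.png

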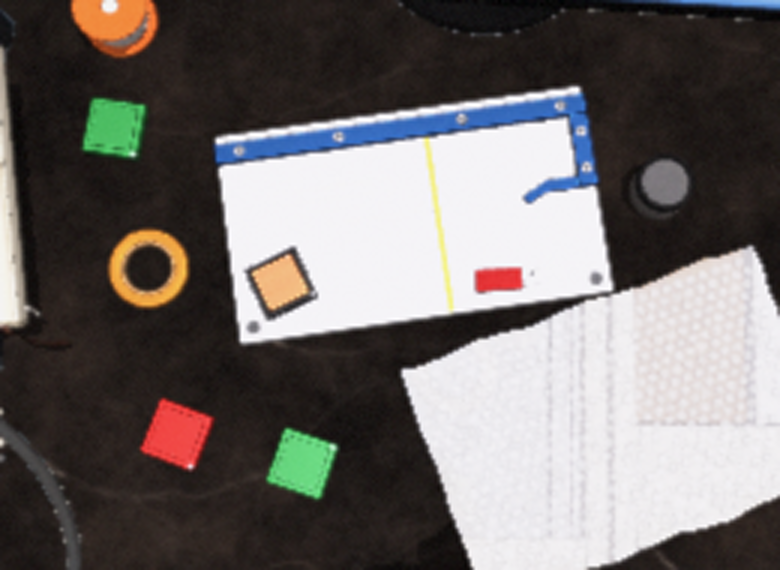

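View pics/sidec.png

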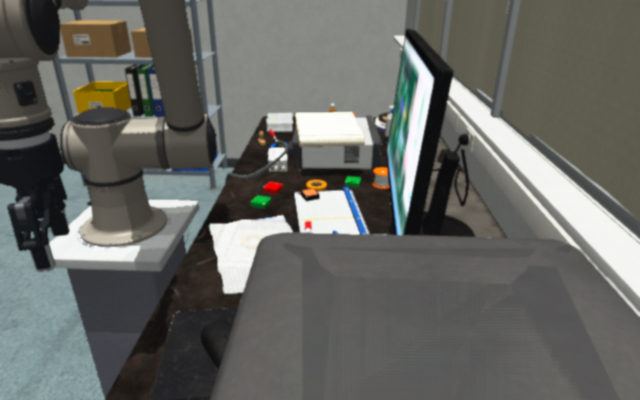

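The top view shows four module-like things: copper-topped black at about (row 214, col 274), green at (163, 218), red at (265, 239) and green at (274, 281). Only the copper-topped one, which lies on the plate, fits. Next I'll enlarge it to confirm and measure it.

```bash
cat > h.py <<'E'
import numpy as np,cv2
from scipy.spatial.transform import Rotation as R
def rot(q): return R.from_quat([q[1],q[2],q[3],q[0]]).as_matrix()
def onplane(c,uv,z):
    uv=np.atleast_2d(uv).astype(float)
    K=c["K"];d=np.c_[(uv[:,0]-K[0,2])/K[0,0],(uv[:,1]-K[1,2])/K[1,1],np.ones(len(uv))]@rot(c["attitude"]).T
    o=c["origin"];t=(z-o[2])/d[:,2];return o+t[:,None]*d
def proj(c,P):
    p=(np.atleast_2d(P)-c["origin"])@rot(c["attitude"]);p=p[:,:2]/p[:,2:];K=c["K"]
    return np.c_[p[:,0]*K[0,0]+K[0,2],p[:,1]*K[1,1]+K[1,2]]
def big(m):
    n,l,s,_=cv2.connectedComponentsWithStats(m.astype(np.uint8));i=1+np.argmax(s[1:,4]);return l==i
E
python3 - <<'E'
from h import *
c=dict(np.load("pics/top0.npz"));im=c["image"];hsv=cv2.cvtColor(im,cv2.COLOR_RGB2HSV).astype(int)
H,S,V=hsv[...,0],hsv[...,1],hsv[...,2]
roi=np.zeros(H.shape,bool);roi[145:240,245:390]=1
blue=big(roi&(H>100)&(H<125)&(S>120))
white=big(roi&(S<40)&(V>150)&(np.arange(400)[:,None]<222))
def rect(m,z):
    ys,xs=np.nonzero(m);P=onplane(c,np.c_[xs,ys],z)[:,:2]
    r=cv2.minAreaRect((P*1000).astype(np.float32));print(r,cv2.boxPoints(r).round(1).tolist());return P
print("blue");rect(blue,.029);
print("white");rect(white,.017)
yel=roi&(H>20)&(H<35)&(S>80)&(np.arange(640)[None]>310);print("yel");P=rect(big(yel),.017);print(P.mean(0))
cop=big(roi&(H>8)&(H<20)&(S>70)&(V>150)&(np.arange(640)[None]<300));print("cop");P=rect(cop,.035);print(P.mean(0))
ys,xs=np.nonzero(cop);print(len(xs),xs.mean(),ys.mean())
dark=roi&(V<110)&(np.hypot(np.arange(640)[None]-xs.mean(),np.arange(400)[:,None]-ys.mean())<16);print("mod");P=rect(cop|dark,.033)
red=roi&((H<8)|(H>172))&(S>120);print("stick");P=rect(big(red),.025);print(P.mean(0))
# rail/plate depth check
d=c["depth"];
for (u,v) in [(300,200),(273,214),(340,180)]:
    K=c["K"];p=np.array([(u-K[0,2])/K[0,0],(v-K[1,2])/K[1,1],1])*d[v,u];print(rot(c["attitude"])@p+c["origin"])
cv2.imwrite("pics/mod.png",cv2.resize(im[190:235,245:325,::-1],None,fx=9,fy=9,interpolation=2))
E
```

```text
blue
((573.1234741210938, 62.362396240234375), (79.40238189697266, 301.8949279785156), 8.674450874328613) [[511.1000061035156, 205.60000610351562], [556.5999755859375, -92.80000305175781], [635.0999755859375, -80.9000015258789], [589.5999755859375, 217.60000610351562]]
white
((520.4605102539062, 121.14605712890625), (137.3436737060547, 166.56764221191406), 8.68677806854248) [[440.0, 193.10000610351562], [465.20001220703125, 28.399999618530273], [600.9000244140625, 49.20000076293945], [575.7999877929688, 213.8000030517578]]
yel
((530.7425537109375, 35.77100372314453), (137.9906768798828, 2.5918126106262207), 8.748116493225098) [[462.3999938964844, 26.600000381469727], [462.70001220703125, 24.0], [599.0999755859375, 45.0], [598.7000122070312, 47.5]]
[0.53003597 0.03566073]
cop
((479.3619384765625, 160.4879913330078), (34.11585235595703, 33.590049743652344), 27.380939483642578) [[456.5, 167.60000610351562], [471.8999938964844, 137.6999969482422], [502.20001220703125, 153.39999389648438], [486.79998779296875, 183.1999969482422]]
[0.47909648 0.16016898]
210 272.9428571428571 213.7
mod
((474.9576110839844, 166.025390625), (43.347591400146484, 56.67881393432617), 25.682231903076172) [[443.1000061035156, 182.1999969482422], [467.70001220703125, 131.10000610351562], [506.79998779296875, 149.89999389648438], [482.20001220703125, 201.0]]
stick
((484.0901184082031, -12.514375686645508), (16.11362648010254, 34.50282287597656), 5.336240291595459) [[474.5, 3.9000000953674316], [477.70001220703125, -30.399999618530273], [493.70001220703125, -28.899999618530273], [490.5, 5.400000095367432]]
[ 0.48412617 -0.01221848]
[0.51533665 0.09786302 0.01486802]
[0.47840314 0.16004225 0.03475354]
[0.56507403 0.00174249 0.01583955]
```

View pics/mod.png

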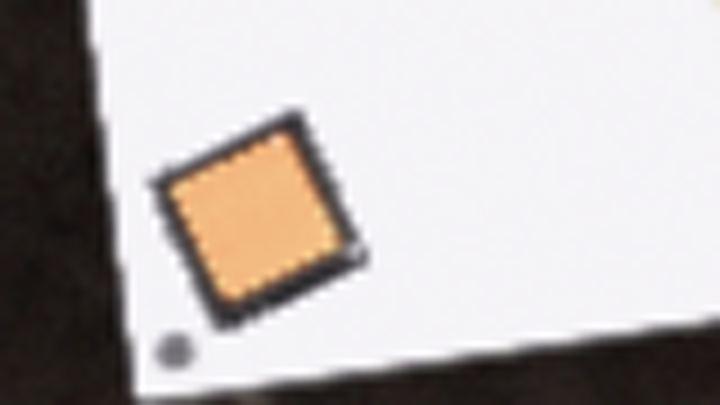

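The crop confirms it: a black rim around a copper plate, lying askew on the plate. I'll check the jig pose with an overlay and work out the tool frame.

```bash
cat >> h.py <<'E'
A=np.radians(8.7);J0=np.array([.537,.0569,0]);JR=R.from_euler('z',A).as_matrix()
def j2w(p): return np.atleast_2d(p)/1000@JR.T+J0
def w2j(P): return (np.atleast_2d(P)-J0)@JR*1000
def overlay(c,fn,mod=None,crop=(150,235,240,400),f=5):
    im=cv2.resize(c["image"][crop[0]:crop[1],crop[2]:crop[3],::-1],None,fx=f,fy=f,interpolation=2)
    def pl(P,col): 
        q=(proj(c,j2w(P))+.5-[crop[2],crop[0]])*f; cv2.polylines(im,[q.astype(np.int32)],False,col,1)
    pl([(-85,-150,17),(-85,150,17),(60,150,17),(60,-136,17),(1,-136,17)],(0,0,255))
    pl([(60,150,29),(76,150,29),(76,-150,29),(1,-150,29),(1,-136,29),(60,-136,29),(60,150,29)],(255,0,255))
    pl([(-85,-20,17),(60,-20,17)],(0,160,0)); pl([(11,-136,23),(11,-108,23),(-3,-91,23)],(0,255,255))
    if mod is not None:
        x,y,a=mod;r=R.from_euler('z',a).as_matrix()
        for h,z in((22,33),(17,35)): pl([r@np.array([i*h,k*h,0])+[x,y,z] for i,k in((1,1),(1,-1),(-1,-1),(-1,1),(1,1))],(255,0,0))
    cv2.imwrite(fn,im)
E
python3 - <<'E'
from h import *
from station import observe
c=dict(np.load("pics/top0.npz"))
m=w2j([.4791,.1602,.035])[0];print(m)
overlay(c,"pics/ov0.png",(m[0],m[1],np.radians(18.7)))
s=observe();r=rot(s["orientation"]);print(r.round(3))
E
```

```text
[-41.60855331 110.86942     35.        ]
[[ 0.     0.95   0.312]
 [-0.     0.312 -0.95 ]
 [-1.    -0.     0.   ]]
```

View pics/ov0.png

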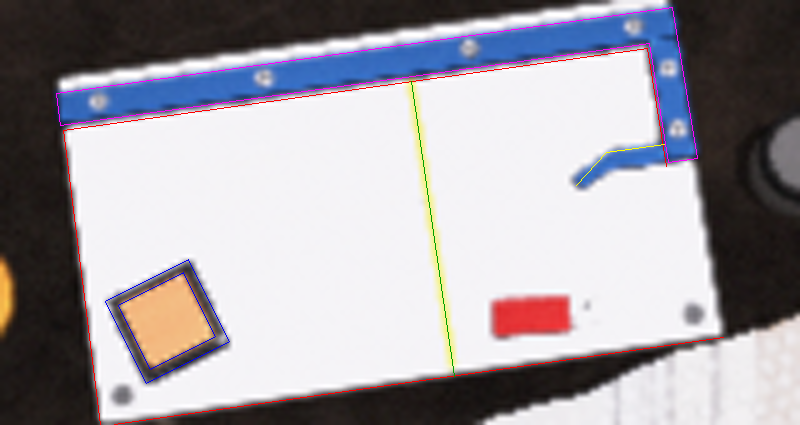

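```bash
cat >> h.py <<'E'
def plan(s,jx,jy,z,yawdeg=None):
    """row numbers for TCP at jig (mm) jx,jy, world z (m); yaw = tool y axis angle in the jig frame"""
    T=rot(s["orientation"]);W=j2w([jx,jy,0])[0];W[2]=z
    d=T.T@(W-s["eef_pos"])/.75
    if yawdeg is None: w=np.zeros(3)
    else:
        a=np.radians(yawdeg)+A;y=np.array([np.cos(a),np.sin(a),0]);x=np.array([0,0,-1.]);G=np.c_[x,y,np.cross(x,y)]
        w=R.from_matrix(T.T@G).as_rotvec()/(np.pi/2)
    print((jx,jy,z),"turn",w.round(4),"shift",d.round(4))
def where(s): 
    T=rot(s["orientation"]);y=T[:,1];print("t",round(s["t"],2),"tcp jig",w2j(s["eef_pos"])[0].round(1),"yaw",np.degrees(np.arctan2(y[1],y[0])-A).round(2),"F",s["contact_force"].round(1),"g",round(s["gripper_width"],3), "tilt",T[:,0].round(3))
E
python3 - <<'E'
from h import *
from station import observe
s=observe();where(s)
s2=dict(s)
W=np.array([.42,-.25,.23]);print(rot(s["orientation"]).T@(W-s["eef_pos"])/.75)
plan(s,-108,113,.15,0)
plan(s,-108,113,.06,0)
E
```

```text
t 0.9 tcp jig [-452.7 -492.8  231.3] yaw 9.51 F [ 0.   0.  -0.4] g 0.997 tilt [ 0. -0. -1.]
[ 0.00173237  0.42776579 -0.20843429]
(-108, 113, 0.15) turn [ 1.056e-01  1.000e-04 -0.000e+00] shift [ 0.1083  0.5867 -0.7208]
(-108, 113, 0.06) turn [ 1.056e-01  1.000e-04 -0.000e+00] shift [ 0.2283  0.5867 -0.7208]
```

Emit:
{"method": "move_arm", "body": {
  "rows": [
    [0.03,0,0,0,0.22,-0.1,-0.53],
    [0.06,0,0,0,0.3,-0.15,-0.53],
    [0.1056,0,0,0,0.43,-0.21,-0.53],
    [0.1056,0,0,0,0.43,-0.21,-0.53],
    [0.1056,0,0,0,0.43,-0.21,-0.53],
    [0.1056,0,0,0,0.43,-0.21,-0.53],
    [0.1056,0,0,0,0.43,-0.21,-0.53],
    [0.1056,0,0,0.05,0.587,-0.721,-0.53],
    [0.1056,0,0,0.05,0.587,-0.721,-0.53],
    [0.1056,0,0,0.05,0.587,-0.721,-0.53],
    [0.1056,0,0,0.108,0.587,-0.721,-0.53],
    [0.1056,0,0,0.108,0.587,-0.721,-0.53],
    [0.1056,0,0,0.108,0.587,-0.721,-0.53],
    [0.1056,0,0,0.108,0.587,-0.721,-0.53],
    [0.1056,0,0,0.108,0.587,-0.721,-0.53],
    [0.1056,0,0,0.108,0.587,-0.721,-0.53],
    [0.1056,0,0,0.108,0.587,-0.721,-0.53],
    [0.1056,0,0,0.108,0.587,-0.721,-0.53],
    [0.1056,0,0,0.108,0.587,-0.721,-0.53],
    [0.1056,0,0,0.108,0.587,-0.721,-0.53]
  ]
}}

```text
t: 2.57
eef_pos: [0.4128, 0.1544, 0.1498]
orientation: [0.537, 0.459, 0.538, -0.46]
contact_force: [0.2, -0.5, -0.3]
gripper_width: 0.234
```

```bash
python3 - <<'E'
from h import *
from station import *
s=observe();where(s)
plan(s,-108,113,.15,0)
plan(s,-108,113,.05,0)
plan(s,-108,113,.022,0)
c=camera("top");cv2.imwrite("pics/t1.png",c["image"][100:320,120:460,::-1].repeat(2,0).repeat(2,1))
E
```

```text
t 2.57 tcp jig [-108.1  115.2  149.8] yaw 0.29 F [ 0.2 -0.5 -0.3] g 0.234 tilt [-0.001 -0.    -1.   ]
(-108, 113, 0.15) turn [0.0032 0.0001 0.0007] shift [-0.0003  0.0001  0.0029]
(-108, 113, 0.05) turn [0.0032 0.0001 0.0007] shift [0.133  0.0002 0.0029]
(-108, 113, 0.022) turn [0.0032 0.0001 0.0007] shift [0.1704 0.0003 0.0029]
```

View pics/t1.png

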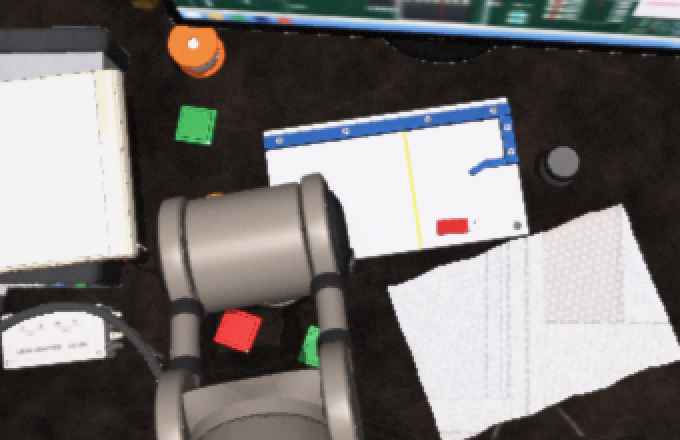

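Emit:
{"method": "move_arm", "body": {
  "rows": [
    [0.003,0,0,0.05,0,0.003,-0.53],
    [0.003,0,0,0.1,0,0.003,-0.53],
    [0.003,0,0,0.13,0,0.003,-0.53],
    [0.003,0,0,0.15,0,0.003,-0.53],
    [0.003,0,0,0.16,0,0.003,-0.53],
    [0.003,0,0,0.17,0,0.003,-0.53],
    [0.003,0,0,0.17,0,0.003,-0.53],
    [0.003,0,0,0.17,0,0.003,-0.53]
  ]
}}

```text
t: 3.28
eef_pos: [0.4139, 0.1503, 0.0232]
orientation: [0.536, 0.461, 0.536, -0.461]
contact_force: [0.3, -0.2, 0.4]
gripper_width: 0.232
```

```bash
python3 - <<'E'
from h import *
from station import *
s=observe();where(s)
plan(s,-62,113,.022,0)
plan(s,0,113,.022,0)
c=camera("wrist");np.savez("pics/w1.npz",**c);cv2.imwrite("pics/w1.png",c["image"][...,::-1])
E
```

```text
t 3.28 tcp jig [-107.5  110.9   23.2] yaw -0.17 F [ 0.3 -0.2  0.4] g 0.232 tilt [ 0. -0. -1.]
(-62, 113, 0.022) turn [-0.0019  0.0003 -0.0002] shift [ 0.0016  0.0607 -0.0029]
(0, 113, 0.022) turn [-0.0019  0.0003 -0.0002] shift [ 0.0016  0.1434 -0.0032]
```

View pics/w1.png

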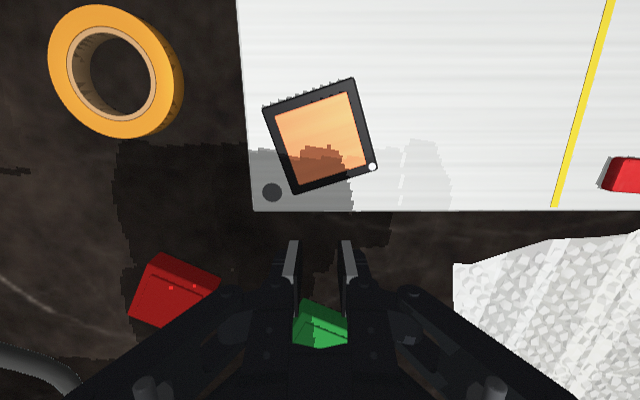

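The wrist view shows the two fingertips at cols 295 and 345, row about 243. The module is ahead of them at about (320, 135), with its near corner at (295, 193) in front of the left finger. Now I'll push towards the rail.

Emit:
{"method": "move_arm", "body": {
  "rows": [
    [0,0,0,0.001,0.015,-0.003,-0.53],
    [0,0,0,0.001,0.028,-0.003,-0.53],
    [0,0,0,0.001,0.034,-0.003,-0.53],
    [0,0,0,0.001,0.04,-0.003,-0.53],
    [0,0,0,0.001,0.046,-0.003,-0.53],
    [0,0,0,0.001,0.052,-0.003,-0.53],
    [0,0,0,0.001,0.058,-0.003,-0.53],
    [0,0,0,0.001,0.064,-0.003,-0.53],
    [0,0,0,0.001,0.07,-0.003,-0.53],
    [0,0,0,0.001,0.075,-0.003,-0.53],
    [0,0,0,0.001,0.08,-0.003,-0.53],
    [0,0,0,0.001,0.08,-0.003,-0.53]
  ]
}}

```text
t: 4.33
eef_pos: [0.474, 0.1617, 0.0228]
orientation: [0.536, 0.462, 0.535, -0.461]
contact_force: [-0.5, 1.6, 0.1]
gripper_width: 0.236
```

```bash
python3 - <<'E'
from h import *
from station import *
s=observe();where(s)
c=camera("wrist");np.savez("pics/w2.npz",**c);cv2.imwrite("pics/w2.png",c["image"][...,::-1])
E
```

```text
t 4.33 tcp jig [-46.4 113.2  22.8] yaw -0.16 F [-0.5  1.6  0.1] g 0.236 tilt [ 0.002 -0.    -1.   ]
```

View pics/w2.png

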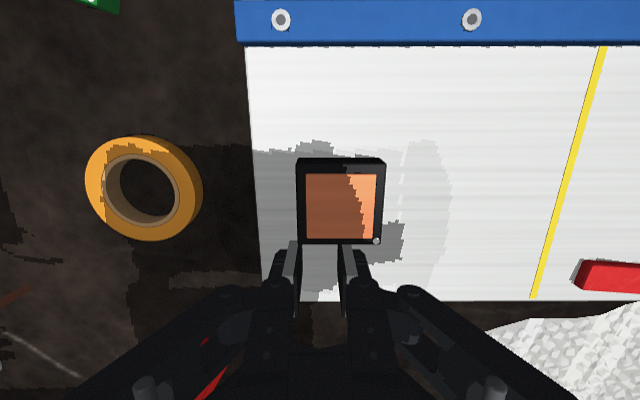

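The module has squared up against the fingers but sits about 9 mm to the right of centre. I'll back off, re-centre and push on.

Emit:
{"method": "move_arm", "body": {
  "rows": [
    [0.001,0,0,0.001,-0.006,0,-0.53],
    [0.001,0,0,0.001,-0.008,0.012,-0.53],
    [0.001,0,0,0.001,-0.006,0.013,-0.53],
    [0.001,0,0,0.001,0,0.013,-0.53],
    [0.001,0,0,0.001,0.006,0.013,-0.53],
    [0.001,0,0,0.001,0.012,0.013,-0.53],
    [0.001,0,0,0.001,0.018,0.013,-0.53],
    [0.001,0,0,0.001,0.024,0.013,-0.53],
    [0.001,0,0,0.001,0.03,0.013,-0.53],
    [0.001,0,0,0.001,0.036,0.013,-0.53],
    [0.001,0,0,0.001,0.042,0.013,-0.53],
    [0.001,0,0,0.001,0.047,0.013,-0.53],
    [0.001,0,0,0.001,0.051,0.013,-0.53],
    [0.001,0,0,0.001,0.051,0.013,-0.53]
  ]
}}

```text
t: 5.55
eef_pos: [0.5137, 0.1578, 0.0221]
orientation: [0.536, 0.462, 0.535, -0.461]
contact_force: [-0.9, -0.4, 0.5]
gripper_width: 0.235
```

```bash
python3 - <<'E'
from h import *
from station import *
s=observe();where(s)
c=camera("wrist");np.savez("pics/w3.npz",**c);cv2.imwrite("pics/w3.png",c["image"][...,::-1])
E
```

```text
t 5.55 tcp jig [ -7.7 103.3  22.1] yaw -0.25 F [-0.9 -0.4  0.5] g 0.235 tilt [ 0.003 -0.    -1.   ]
```

View pics/w3.png

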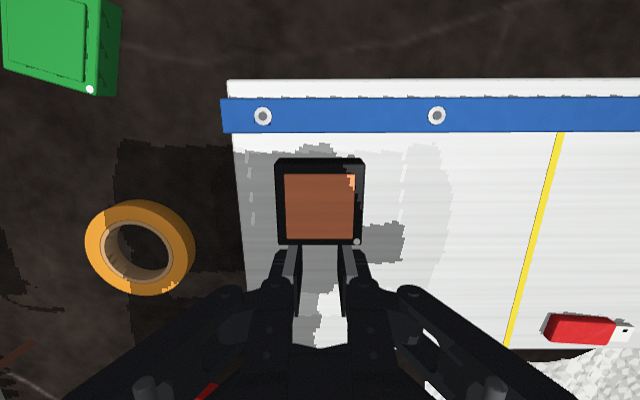

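Emit:
{"method": "move_arm", "body": {
  "rows": [
    [0.002,0,0,0,0.005,0,-0.53],
    [0.002,0,0,0,0.009,0,-0.53],
    [0.002,0,0,0,0.012,0,-0.53],
    [0.002,0,0,0,0.014,0,-0.53],
    [0.002,0,0,0,0.016,0,-0.53],
    [0.002,0,0,0,0.016,0,-0.53]
  ]
}}

```text
t: 6.1
eef_pos: [0.5256, 0.1596, 0.0221]
orientation: [0.536, 0.463, 0.534, -0.462]
contact_force: [0.3, -0.2, -0.9]
gripper_width: 0.233
```

```bash
python3 - <<'E'
from h import *
from station import *
s=observe();where(s)
c=camera("wrist");np.savez("pics/w4.npz",**c);cv2.imwrite("pics/w4.png",c["image"][...,::-1])
E
```

```text
t 6.1 tcp jig [  4.2 103.2  22.1] yaw -0.43 F [ 0.3 -0.2 -0.9] g 0.233 tilt [ 0.003 -0.    -1.   ]
```

View pics/w4.png

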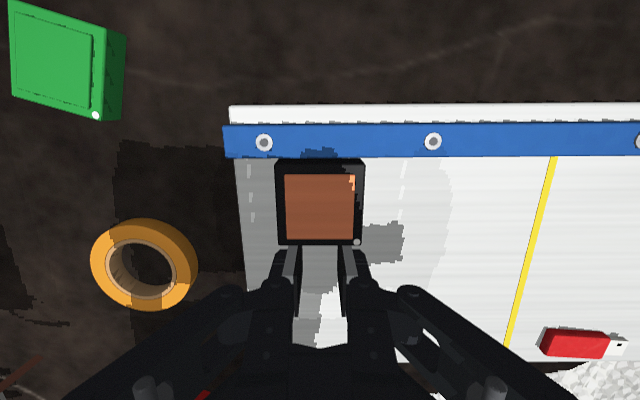

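Emit:
{"method": "move_arm", "body": {
  "rows": [
    [-0.005,0,0,0,0.001,0,-0.53],
    [-0.005,0,0,0,0.002,0,-0.53],
    [-0.005,0,0,0,0.002,0,-0.53]
  ]
}}

```text
t: 6.4
eef_pos: [0.5271, 0.1598, 0.0221]
orientation: [0.537, 0.461, 0.536, -0.46]
contact_force: [0.4, 0.8, -1.1]
gripper_width: 0.237
```

Emit:
{"method": "move_arm", "body": {
  "rows": [
    [0,0,0,0,0.001,0,-0.53],
    [0,0,0,0,0.002,0,-0.53],
    [0,0,0,0,0.002,0,-0.53]
  ]
}}

```text
t: 6.65
eef_pos: [0.5273, 0.1598, 0.022]
orientation: [0.537, 0.46, 0.536, -0.461]
contact_force: [-6.0, -0.0, 4.5]
gripper_width: 0.235
```

```bash
python3 - <<'E'
from h import *
from station import *
s=observe();where(s)
c=camera("wrist");np.savez("pics/w5.npz",**c);cv2.imwrite("pics/w5.png",cv2.resize(c["image"][100:260,220:420,::-1],None,fx=4,fy=3.75))
E
```

```text
t 6.65 tcp jig [  5.9 103.2  22. ] yaw 0.03 F [-6.  -0.   4.5] g 0.235 tilt [-0.    -0.001 -1.   ]
```

View pics/w5.png

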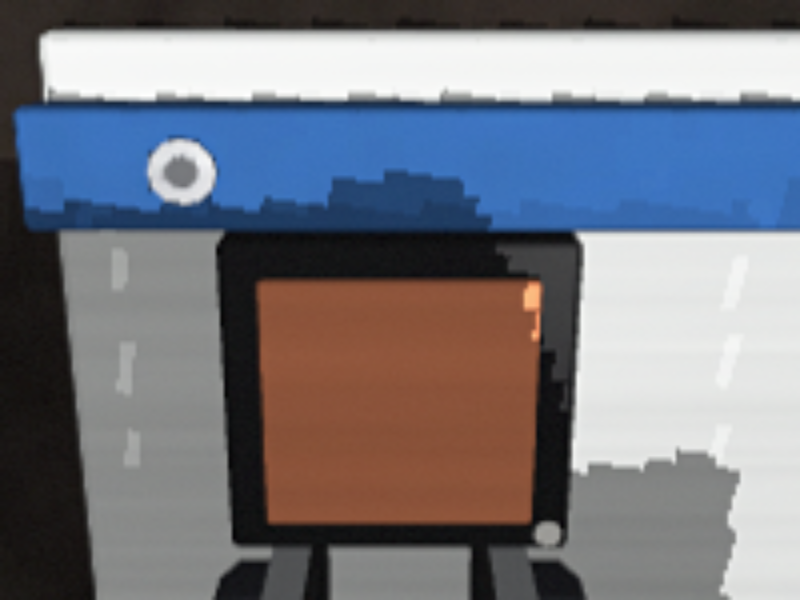

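Contact is at 6 N and the module lies flush on the rail at jig y≈103. I'll back off, lift and go round to its +y face.

```bash
python3 - <<'E'
from h import *
from station import *
s=observe();print(s["qpos"].round(2))
plan(s,-15,103,.022,0)
plan(s,-15,103,.09,0)
plan(s,32,155,.09,-90)
plan(s,32,150,.022,-90)
c=dict(np.load("pics/top0.npz"));print(w2j(onplane(c,[[221,217],[344,213]],.012)))
E
```

```text
[ 0.16  0.64  1.69 -0.    0.82  1.57]
(-15, 103, 0.022) turn [0.0003 0.0003 0.    ] shift [-0.0001 -0.0279  0.0003]
(-15, 103, 0.09) turn [0.0003 0.0003 0.    ] shift [-0.0907 -0.0279  0.0004]
(32, 155, 0.09) turn [ 1.0003e+00  3.0000e-04 -2.0000e-04] shift [-0.0908  0.0348 -0.0689]
(32, 150, 0.022) turn [ 1.0003e+00  3.0000e-04 -2.0000e-04] shift [-0.0001  0.0348 -0.0623]
[[-28.74944997 237.19505062  12.        ]
 [-61.13431731 -56.65803887  12.        ]]
```

Last joint would exceed its range turning that way (q6≈3.14), so I'll turn by −90° instead.

Emit:
{"method": "move_arm", "body": {
  "rows": [
    [0,0,0,0,-0.015,0,-0.53],
    [0,0,0,-0.02,-0.028,0,-0.53],
    [0,0,0,-0.06,-0.028,0,-0.76],
    [-0.08,0,0,-0.09,-0.028,0,-0.76],
    [-0.16,0,0,-0.09,0,-0.02,-0.76],
    [-0.24,0,0,-0.09,0.035,-0.05,-0.76],
    [-0.32,0,0,-0.09,0.035,-0.07,-0.76],
    [-0.4,0,0,-0.09,0.035,-0.07,-0.76],
    [-0.48,0,0,-0.09,0.035,-0.07,-0.76],
    [-0.56,0,0,-0.09,0.035,-0.07,-0.76],
    [-0.64,0,0,-0.09,0.035,-0.07,-0.76],
    [-0.72,0,0,-0.09,0.035,-0.07,-0.76],
    [-0.8,0,0,-0.09,0.035,-0.07,-0.76],
    [-0.88,0,0,-0.09,0.035,-0.07,-0.76],
    [-0.96,0,0,-0.09,0.035,-0.07,-0.76],
    [-1,0,0,-0.09,0.035,-0.07,-0.76],
    [-1,0,0,-0.09,0.035,-0.07,-0.76],
    [-1,0,0,-0.09,0.035,-0.07,-0.76]
  ]
}}

```text
t: 8.2
eef_pos: [0.5454, 0.2158, 0.0895]
orientation: [0.705, -0.053, 0.705, 0.053]
contact_force: [0.7, -0.2, 0.1]
gripper_width: 0.122
```

```bash
python3 - <<'E'
from h import *
from station import *
s=observe();where(s);print(s["qpos"].round(2))
plan(s,32,152,.09,90)
plan(s,32,152,.022,90)
c=camera("top");np.savez("pics/t2.npz",**c);cv2.imwrite("pics/t2.png",c["image"][100:320,120:460,::-1].repeat(2,0).repeat(2,1))
c=camera("wrist");cv2.imwrite("pics/w6.png",c["image"][...,::-1])
E
```

```text
t 8.2 tcp jig [ 32.4 155.8  89.5] yaw 89.89 F [ 0.7 -0.2  0.1] g 0.122 tilt [ 0.001 -0.    -1.   ]
[ 0.25  0.59  1.53 -0.    1.02  0.1 ]
(32, 152, 0.09) turn [-0.0012  0.0003  0.0003] shift [-0.0007 -0.0051 -0.0005]
(32, 152, 0.022) turn [-0.0012  0.0003  0.0003] shift [ 0.09   -0.0051 -0.0005]
```

View pics/t2.png

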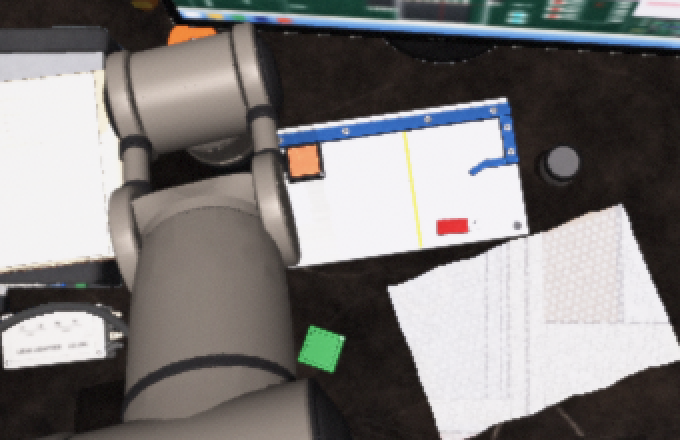

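View pics/w6.png

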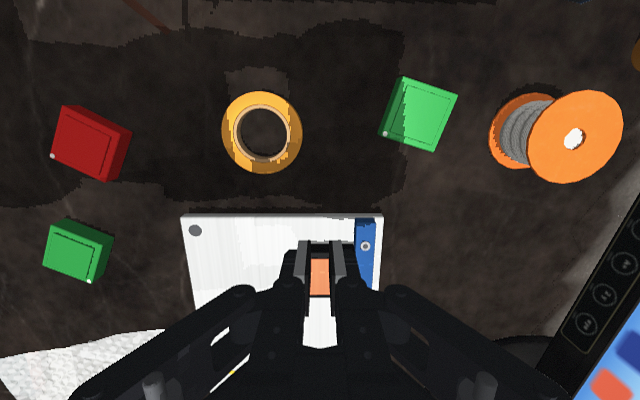

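Both views show the module at the rail, well on the +y side of the line. I'll descend behind it and slide it along.

Emit:
{"method": "move_arm", "body": {
  "rows": [
    [-0.001,0,0,0.04,-0.002,-0.001,-0.76],
    [-0.001,0,0,0.07,-0.002,-0.001,-0.76],
    [-0.001,0,0,0.083,-0.002,-0.001,-0.76],
    [-0.001,0,0,0.09,-0.003,-0.001,-0.76],
    [-0.001,0,0,0.09,-0.005,-0.001,-0.76],
    [-0.001,0,0,0.09,-0.013,-0.001,-0.76],
    [-0.001,0,0,0.09,-0.019,-0.001,-0.76],
    [-0.001,0,0,0.09,-0.024,-0.0005,-0.76],
    [-0.001,0,0,0.09,-0.03,0,-0.76],
    [-0.001,0,0,0.09,-0.036,0,-0.76],
    [-0.001,0,0,0.09,-0.042,0.0005,-0.76],
    [-0.001,0,0,0.09,-0.048,0.0005,-0.76],
    [-0.001,0,0,0.09,-0.054,0.001,-0.76],
    [-0.001,0,0,0.09,-0.06,0.001,-0.76],
    [-0.001,0,0,0.09,-0.066,0.0015,-0.76],
    [-0.001,0,0,0.09,-0.072,0.0015,-0.76],
    [-0.001,0,0,0.09,-0.078,0.002,-0.76]
  ]
}}

```text
t: 9.72
eef_pos: [0.5553, 0.1577, 0.0218]
orientation: [0.705, -0.054, 0.705, 0.053]
contact_force: [-1.2, 1.0, 0.4]
gripper_width: 0.12
```

```bash
python3 - <<'E'
from h import *
from station import *
s=observe();where(s);print(s["qpos"].round(2))
plan(s,34,-20,.022,90)
c=camera("top");np.savez("pics/t3.npz",**c);overlay(c,"pics/t3.png")
E
```

```text
t 9.72 tcp jig [33.4 96.9 21.8] yaw 90.0 F [-1.2  1.   0.4] g 0.12 tilt [-0. -0. -1.]
[ 0.14  0.67  1.61 -0.    0.86 -0.01]
(34, -20, 0.022) turn [-0.     -0.0003  0.0003] shift [-0.0002 -0.1558  0.0008]
```

View pics/t3.png

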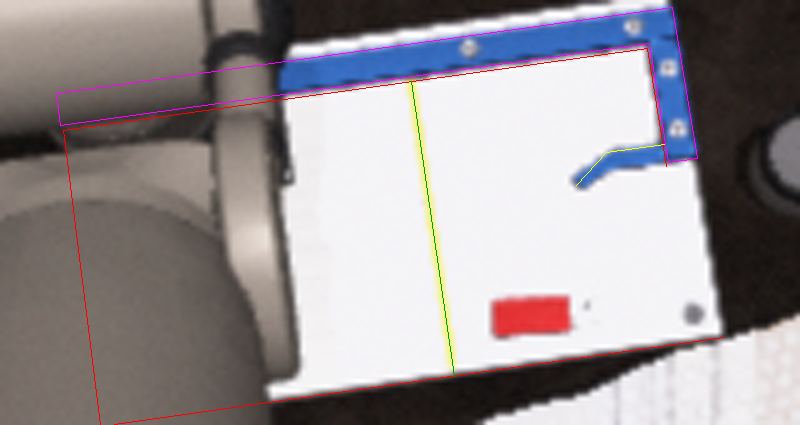

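```bash
python3 - <<'E'
from h import *
from station import *
c=camera("wrist");cv2.imwrite("pics/w7.png",c["image"][...,::-1])
c=camera("side");cv2.imwrite("pics/s7.png",cv2.resize(c["image"][160:260,250:400,::-1],None,fx=5,fy=5))
E
```

```text
(no output)
```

View pics/w7.png

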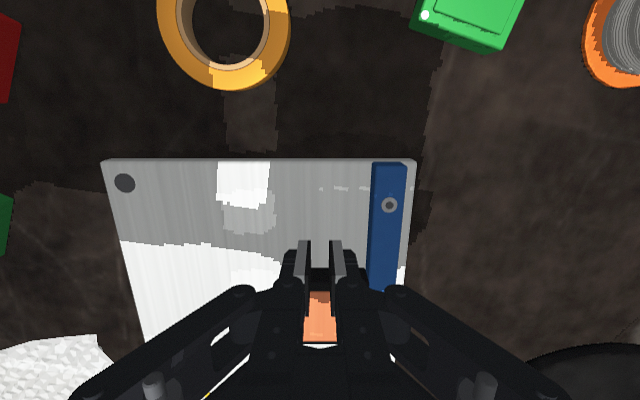

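View pics/s7.png

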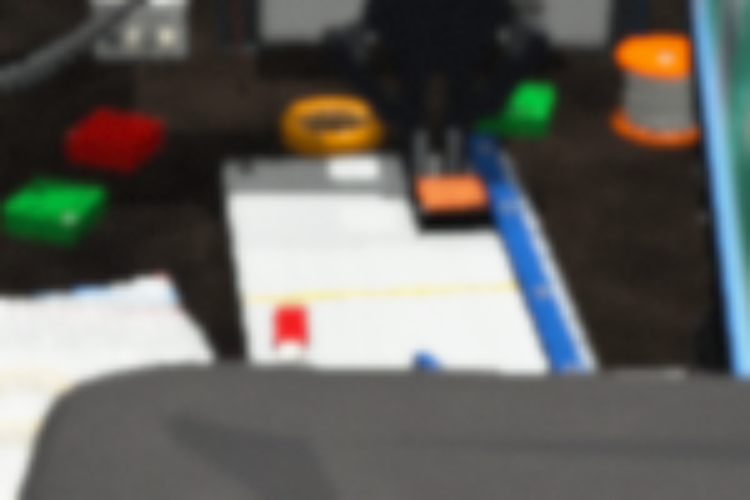

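The side view shows the module flush on the rail with its edges parallel to it. I'll keep sliding.

Emit:
{"method": "move_arm", "body": {
  "rows": [
    [0,0,0,0,-0.006,0.0003,-0.76],
    [0,0,0,0,-0.012,0.0003,-0.76],
    [0,0,0,0,-0.018,0.0006,-0.76],
    [0,0,0,0,-0.024,0.0006,-0.76],
    [0,0,0,0,-0.03,0.001,-0.76],
    [0,0,0,0,-0.036,0.001,-0.76],
    [0,0,0,0,-0.042,0.0013,-0.76],
    [0,0,0,0,-0.048,0.0013,-0.76],
    [0,0,0,0,-0.054,0.0016,-0.76],
    [0,0,0,0,-0.06,0.0016,-0.76]
  ]
}}

```text
t: 10.7
eef_pos: [0.5639, 0.1128, 0.0219]
orientation: [0.705, -0.054, 0.705, 0.053]
contact_force: [-0.9, 1.0, -0.1]
gripper_width: 0.119
```

```bash
python3 - <<'E'
from h import *
from station import *
s=observe();where(s)
plan(s,36,-20,.022,90);plan(s,36,-75,.022,90)
c=camera("side");cv2.imwrite("pics/s8.png",cv2.resize(c["image"][180:240,290:390,::-1],None,fx=8,fy=8,interpolation=2))
c=camera("wrist");cv2.imwrite("pics/w8.png",cv2.resize(c["image"][220:370,250:420,::-1],None,fx=4,fy=4,interpolation=2))
E
```

```text
t 10.7 tcp jig [35.  51.2 21.9] yaw 89.96 F [-0.9  1.  -0.1] g 0.119 tilt [ 0.    -0.001 -1.   ]
(36, -20, 0.022) turn [-0.0004  0.0002  0.0005] shift [ 0.     -0.0949  0.0014]
(36, -75, 0.022) turn [-0.0004  0.0002  0.0005] shift [ 1.000e-04 -1.683e-01  1.400e-03]
```

View pics/s8.png

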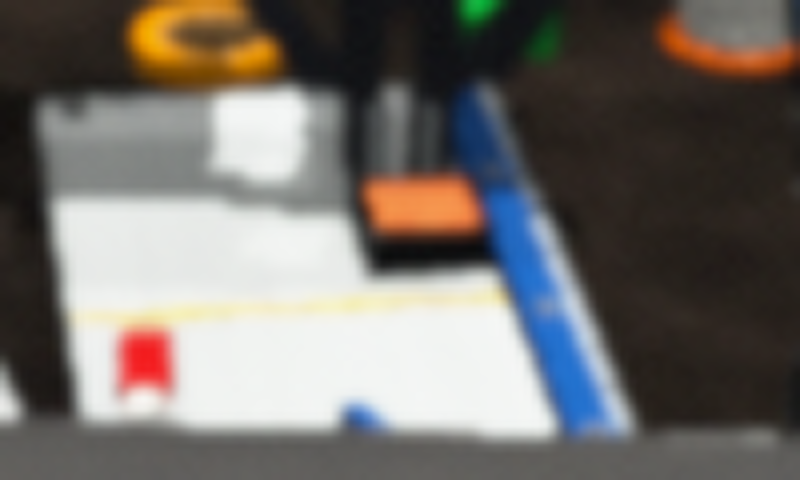

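View pics/w8.png

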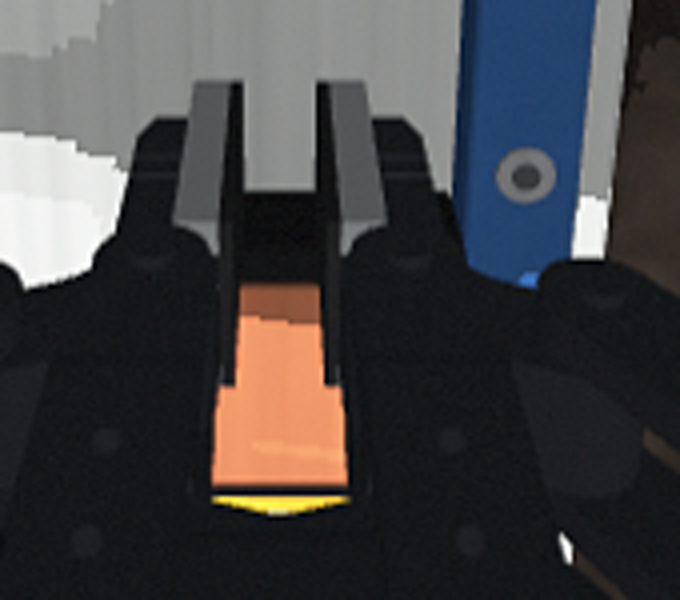

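It is still square and against the rail, about to cross the line.

Emit:
{"method": "move_arm", "body": {
  "rows": [
    [0,0,0,0,-0.006,0.0002,-0.76],
    [0,0,0,0,-0.012,0.0003,-0.76],
    [0,0,0,0,-0.018,0.0004,-0.76],
    [0,0,0,0,-0.024,0.0005,-0.76],
    [0,0,0,0,-0.03,0.0006,-0.76],
    [0,0,0,0,-0.036,0.0007,-0.76],
    [0,0,0,0,-0.042,0.0008,-0.76],
    [0,0,0,0,-0.048,0.0009,-0.76],
    [0,0,0,0,-0.054,0.001,-0.76],
    [0,0,0,0,-0.06,0.0011,-0.76],
    [0,0,0,0,-0.066,0.0012,-0.76],
    [0,0,0,0,-0.072,0.0013,-0.76],
    [0,0,0,0,-0.078,0.0014,-0.76],
    [0,0,0,0,-0.084,0.0015,-0.76],
    [0,0,0,0,-0.09,0.0016,-0.76]
  ]
}}

```text
t: 12.05
eef_pos: [0.5755, 0.0455, 0.0221]
orientation: [0.705, -0.054, 0.705, 0.053]
contact_force: [-0.6, 0.8, 0.1]
gripper_width: 0.121
```

```bash
python3 - <<'E'
from h import *
from station import *
s=observe();where(s)
plan(s,36,-75,.022,90)
c=camera("side");cv2.imwrite("pics/s9.png",cv2.resize(c["image"][180:240,290:390,::-1],None,fx=8,fy=8,interpolation=2))
c=camera("wrist");cv2.imwrite("pics/w9.png",cv2.resize(c["image"][220:370,250:420,::-1],None,fx=4,fy=4,interpolation=2))
E
```

```text
t 12.05 tcp jig [ 36.3 -17.1  22.1] yaw 89.93 F [-0.6  0.8  0.1] g 0.121 tilt [ 0.001 -0.001 -1.   ]
(36, -75, 0.022) turn [-0.0008  0.0005  0.0007] shift [ 0.0002 -0.0772 -0.0003]
```

View pics/s9.png

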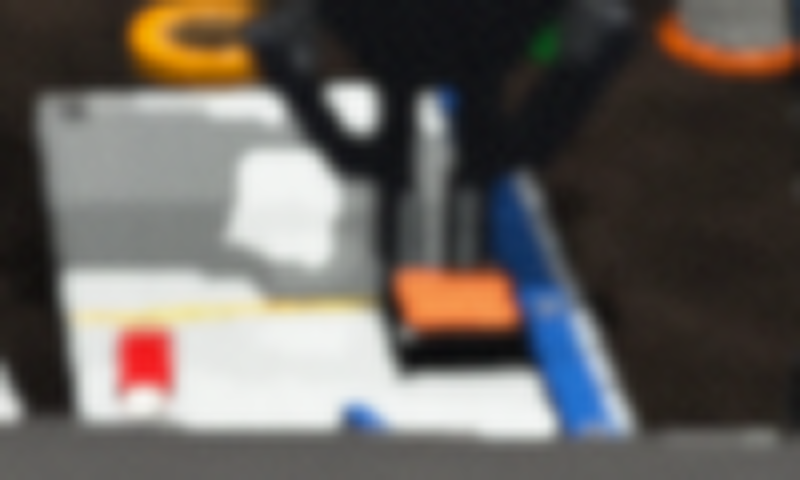

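View pics/w9.png

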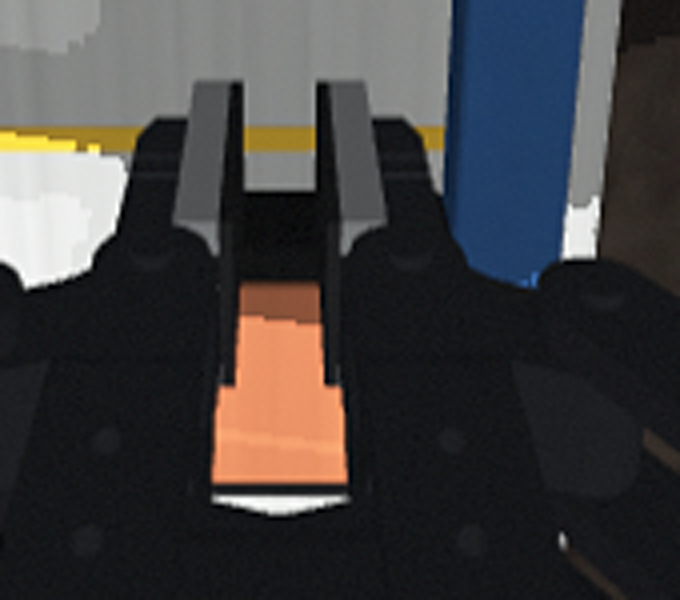

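Emit:
{"method": "move_arm", "body": {
  "rows": [
    [0,0,0,0,-0.006,0.0001,-0.76],
    [0,0,0,0,-0.012,0.0002,-0.76],
    [0,0,0,0,-0.018,0.0003,-0.76],
    [0,0,0,0,-0.024,0.0003,-0.76],
    [0,0,0,0,-0.03,0.0004,-0.76],
    [0,0,0,0,-0.036,0.0005,-0.76],
    [0,0,0,0,-0.042,0.0005,-0.76],
    [0,0,0,0,-0.048,0.0006,-0.76],
    [0,0,0,0,-0.054,0.0007,-0.76],
    [0,0,0,0,-0.06,0.0007,-0.76],
    [0,0,0,0,-0.065,0.0008,-0.76],
    [0,0,0,0,-0.07,0.0008,-0.76],
    [0,0,0,0,-0.075,0.0008,-0.76],
    [0,0,0,0,-0.077,0.0008,-0.76]
  ]
}}

```text
t: 13.32
eef_pos: [0.5853, -0.0126, 0.0223]
orientation: [0.706, -0.053, 0.704, 0.052]
contact_force: [-0.5, -0.0, -0.8]
gripper_width: 0.124
```

```bash
python3 - <<'E'
from h import *
from station import *
s=observe();where(s)
plan(s,36.5,-82,.022,90)
c=camera("top");overlay(c,"pics/t10.png")
c=camera("wrist");cv2.imwrite("pics/w10.png",cv2.resize(c["image"][220:370,250:420,::-1],None,fx=4,fy=4,interpolation=2))
E
```

```text
t 13.32 tcp jig [ 37.2 -76.   22.3] yaw 89.86 F [-0.5 -0.  -0.8] g 0.124 tilt [ 0.002 -0.001 -1.   ]
(36.5, -82, 0.022) turn [-0.0015  0.0012  0.0011] shift [ 0.0004 -0.008  -0.001 ]
```

View pics/t10.png

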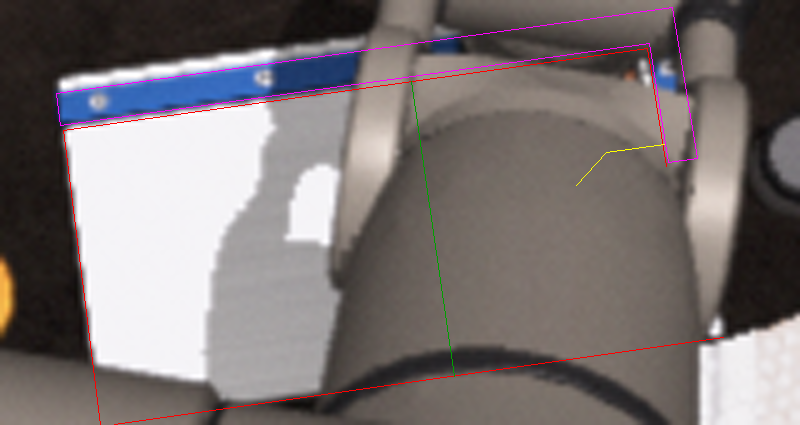

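View pics/w10.png

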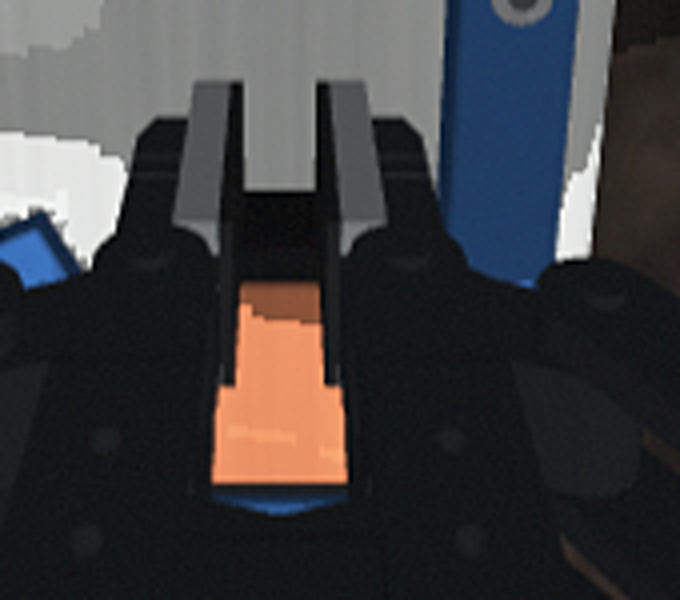

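Emit:
{"method": "move_arm", "body": {
  "rows": [
    [-0.001,0,0,0,-0.003,0,-0.76],
    [-0.001,0,0,0,-0.005,0,-0.76],
    [-0.001,0,0,0,-0.0065,0,-0.76],
    [-0.001,0,0,0,-0.0065,0,-0.76]
  ]
}}

```text
t: 13.75
eef_pos: [0.5861, -0.0174, 0.0224]
orientation: [0.706, -0.054, 0.704, 0.053]
contact_force: [-0.6, 0.4, 0.7]
gripper_width: 0.118
```

Emit:
{"method": "move_arm", "body": {
  "rows": [
    [0,0,0,0,-0.001,0,-0.76],
    [0,0,0,0,-0.002,0,-0.76],
    [0,0,0,0,-0.002,0,-0.76]
  ]
}}

```text
t: 14.0
eef_pos: [0.5863, -0.0184, 0.0224]
orientation: [0.706, -0.054, 0.704, 0.053]
contact_force: [-0.2, 4.2, -0.2]
gripper_width: 0.119
```

```bash
python3 - <<'E'
from h import *
from station import *
s=observe();where(s)
c=camera("wrist");cv2.imwrite("pics/w11.png",cv2.resize(c["image"][220:370,250:420,::-1],None,fx=4,fy=4,interpolation=2))
E
```

```text
t 14.0 tcp jig [ 37.3 -81.9  22.4] yaw 89.94 F [-0.2  4.2 -0.2] g 0.119 tilt [ 0.002 -0.001 -1.   ]
```

View pics/w11.png

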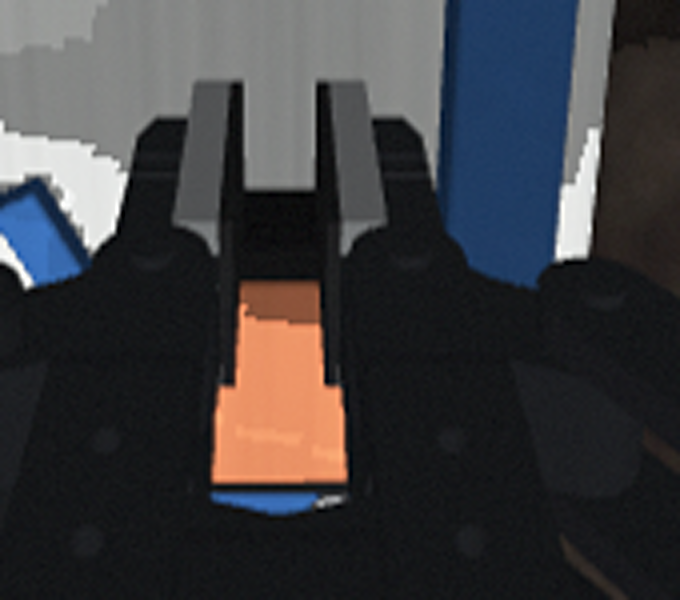

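There is contact at TCP y = −81.9, right where it was expected. I'll press once more lightly, then retreat and lift.

Emit:
{"method": "move_arm", "body": {
  "rows": [
    [0,0,0,0,-0.001,0,-0.76],
    [0,0,0,0,-0.001,0,-0.76]
  ]
}}

```text
t: 14.22
eef_pos: [0.5863, -0.0184, 0.0224]
orientation: [0.706, -0.053, 0.704, 0.053]
contact_force: [-0.3, 5.2, 0.4]
gripper_width: 0.119
```

Emit:
{"method": "move_arm", "body": {
  "rows": [
    [0,0,0,0,0.005,0,-0.76],
    [0,0,0,0,0.02,-0.002,-0.76],
    [0,0,0,-0.02,0.05,-0.005,-0.76],
    [0,0,0,-0.06,0.09,-0.005,-0.76],
    [0,0,0,-0.11,0.14,-0.005,-0.76],
    [0,0,0,-0.16,0.19,-0.005,-0.76],
    [0,0,0,-0.18,0.25,-0.005,-0.76],
    [0,0,0,-0.18,0.29,-0.005,-0.76],
    [0,0,0,-0.18,0.29,-0.005,-0.76],
    [0,0,0,-0.18,0.29,-0.005,-0.76]
  ]
}}

```text
t: 15.05
eef_pos: [0.5489, 0.1999, 0.1585]
orientation: [0.707, -0.055, 0.703, 0.055]
contact_force: [-0.6, 0.3, 0.4]
gripper_width: 0.117
```

```bash
python3 - <<'E'
from h import *
from station import *
s=observe();where(s)
c=camera("top");np.savez("pics/t12.npz",**c);overlay(c,"pics/t12.png",(38,-114,0))
overlay(c,"pics/t12b.png",None,(145,215,320,420),8)
im=c["image"];hsv=cv2.cvtColor(im,cv2.COLOR_RGB2HSV).astype(int);H,S,V=hsv[...,0],hsv[...,1],hsv[...,2]
roi=np.zeros(H.shape,bool);roi[145:240,330:390]=1
cop=big(roi&(H>8)&(H<20)&(S>70)&(V>120));ys,xs=np.nonzero(cop);P=w2j(onplane(c,np.c_[xs,ys],.035));print(P.mean(0),cv2.minAreaRect(P[:,:2].astype(np.float32)))
E
```

```text
t 15.05 tcp jig [ 33.4 139.6 158.5] yaw 90.23 F [-0.6  0.3  0.4] g 0.117 tilt [ 0.004  0.001 -1.   ]
[  38.91630931 -114.43466603   35.        ] ((38.70021057128906, -114.33749389648438), (35.15365982055664, 35.47746658325195), 0.15443705022335052)
```

View pics/t12.png

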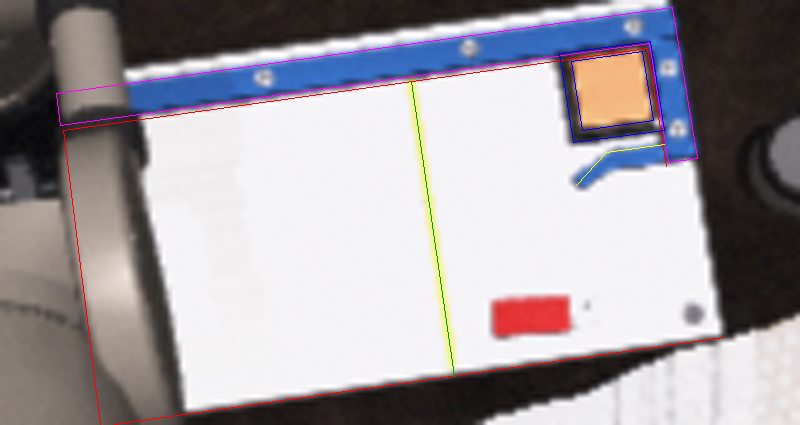

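View pics/t12b.png

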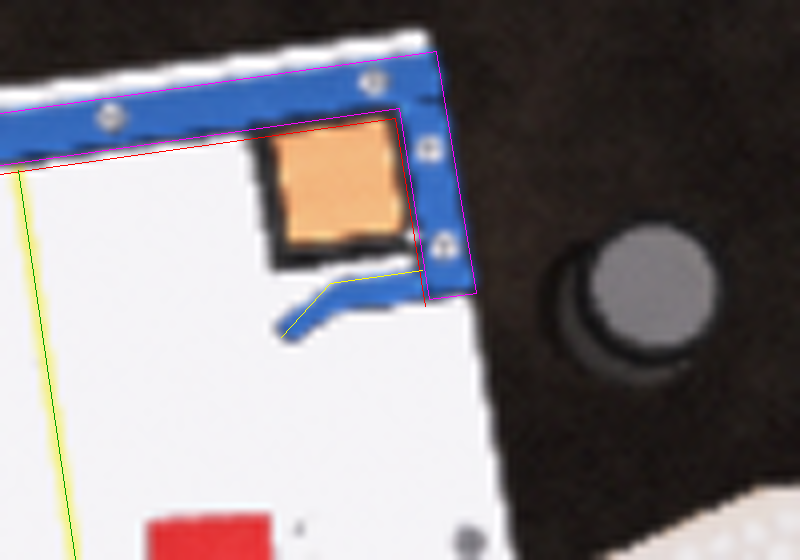

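The copper plate is measured at jig (38.8, −114.4) with 0.15° of skew, so the module is seated. The loupe and the memory stick have not moved in the picture, and the hand is clear.

```bash
python3 - <<'E'
from h import *
from station import *
a=dict(np.load("pics/top0.npz"))["image"].astype(int);c=camera("top");b=c["image"].astype(int)
for n,(r,k) in dict(loupe=(182,401),stick=(213,344)).items(): print(n,abs(a-b)[r-14:r+14,k-14:k+14].mean())
w=camera("wrist");r=search_frame("wrist","tape");hsv=cv2.cvtColor(w["image"],cv2.COLOR_RGB2HSV)
if r: print("tape",[ (q["score"],w2j(onplane(w,[q["position"][::-1]],.012))[0].round(1)) for q in r[:2]])
print(hand_in())
E
```

```text
loupe 1.755952380952381
stick 0.7410714285714286
tape [(0.74, array([-29.4, 211.4,  12. ]))]
the job is handed in; nothing more can be done
None
```

```bash
python3 - <<'E'
from h import *
for f,uv in (("w1",(112,70)),("w3",(137,247)),("w4",(143,264))):
    w=dict(np.load(f"pics/{f}.npz"));print(f,w2j(onplane(w,[uv],.012))[0].round(1))
t=dict(np.load("pics/t12.npz"));print(proj(t,j2w([-28.7,237,12])))
cv2.imwrite("pics/fin.png",t["image"][120:300,150:400,::-1].repeat(3,0).repeat(3,1))
E
```

```text
w1 [ -9.3 214.7  12. ]
w3 [ -8.3 214.6  12. ]
w4 [ -7.9 213.3  12. ]
[[221.07847547 216.9682709 ]]
```

View pics/fin.png

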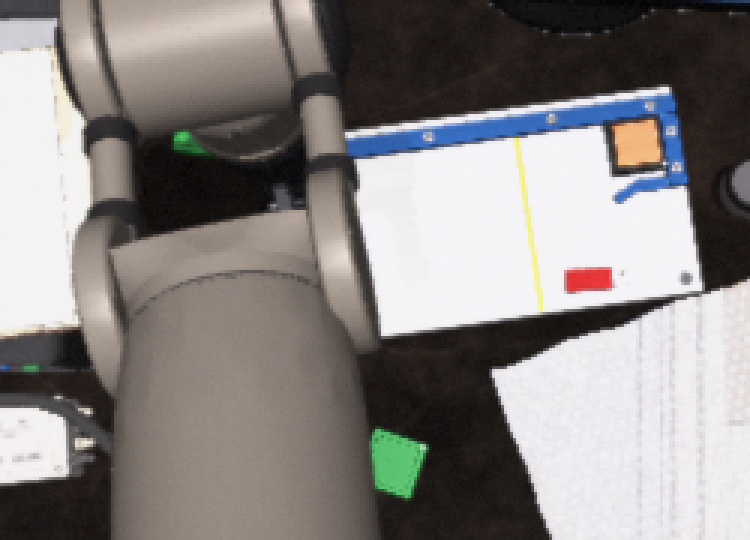

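The module is seated in the corner pocket and the job is handed in at about 15 s.

I picked out the copper-topped module from the green and red look-alikes. I pushed it flat with part-open fingers until it lay flush on the blue rail at jig y ≈ +103 mm (about 6 N contact), well before the yellow line. From its +y face I then slid it along the rail, past the line and into the pocket, up to about 5 N against the end stop. Then I backed off and lifted the hand clear.

**Last checks:**
- **Module:** its copper plate measured at jig (38.8, −114.4) mm against a target of (38, −114), with 0.15° of skew. That is within the roughly 2 mm calibration.
- **Contact:** the stop was reached within about 0.1 mm of the expected hand position. After the hand was lifted, the force reading was about zero.
- **Loupe and memory stick:** the top picture is essentially unchanged around both.
- **Tape roll, not clearly confirmed:** the arm hid it in the last top picture. The only final reading was one network detection from the wrist camera, at jig (−29, 211) mm. My earlier hand-picked readings, before and during the first push, were about (−9, 214), so the two disagree by about 20 mm. The first network detection of the tape was off by about as much, so I think this is detector error. The shut fingertips stayed about 10 mm above the tape's height and never went over it, and no stray force showed up.

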